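# Pack a friction-fit reference probe over its block

### The arm

A 7-joint arm with a two-finger parallel gripper is mounted at the origin on a cart in front of the work surface, level with it; the furniture and walls round the work are solid. World frame = base frame: x ahead of the robot, y to its left, z up, the work surface at z = 0. Lengths are in m, angles in rad, forces in N, time in s.
With the tool pointing down it reaches from about 0.35 to 0.9 m from the base axis. Payload 8.1 kg.
Tool frame: the origin (TCP) lies at the centre of the arm's flange, where the gripper is bolted on; the fingertips stand 178 mm ahead of it and the grasp point (between the pads) lies 159 mm ahead of it; x points along the fingers, z is the direction in which the jaws open and shut, and the axes are right-handed (so a half turn about x gives the same grasp; the last joint's range is limited). The gripper opens to 92 mm and grips with 3 to 60 N. Pads are 19 mm wide; open, the fingers measure 130 mm over their backs; the gripper's body (75 mm by 190 mm) begins 47 mm behind the grasp point.
Start: joints at [1.174, 0.434, 0.025, 1.573, -0.012, 1.134, -0.075], TCP at [0.181, -0.598, 0.405] pointing down, gripper open.
Joint ranges: [-2.62, 2.62], [-0.44, 2.09], [-1.27, 1.32], [0.08, 2.57], [-1.32, 4.46], [0.12, 2], [-2.74, 2.74]. Speed limits (rad/s): [2.22, 2.22, 3.01, 3.01, 3.14, 3.14, 3.14].

### API

Orientations are given as a rotation vector (axis times angle).
In Python, from cell import arm, get_image, search_frame, pinpoint gives the robot as it stands.
- The arm moves only by the tool arm_command, never from a script. Its argument "motion" is a list of rows, each a list of 7 numbers: the finger opening in mm, from 0 to 91.8, then the shift along the tool's x, y, z in mm, then the turn, a rotation vector about the tool's x, y, z in degrees. In form: [[fingers, x, y, z, ax, ay, az], ...]. A call has 1 to 5 rows; each row shifts and turns the commanded pose from where the row before left it, along the tool's axes as they then stand; what a row does not reach is not made up. A row lasts 1/8 s, in which the tool goes at most 62.5 mm and 10.7 degrees, less where a joint would pass 70% of its speed; a pose out of reach is approached as far as the arm can. A call with a gripper value outside its range is refused whole. The fingers move at their own pace and stop on an object; "newtons" is the grip in N (left out, the last holds). Time passes only in rows, so rows that do not move let the fingers close. It gives the time, the measured TCP pose, the force and the opening at its end, in the units of the state.
- arm.observe(): the state, without advancing time (a new reading comes with each control period).
- get_image(name): name is "scene" or "top"; returns a dict with "frame" (400x640x3 uint8, red, green, blue), "range_z" (400x640 float32, m along the optical axis (not along the pixel's ray), 0 where there is no reading), "K" (3x3 intrinsics, pixels), "origin" and "rotation" of the camera in the world. Camera axes: x right, y down, z forward; pixel columns grow to the right and rows downward; lengths in m; the calibration is good to about 2 mm. A picture is of the moment at which its call begins.
- arm.sign_off(): hands the job in, once; it reports no verdict.
Trained networks look in the newest picture that a camera, given by its name, has taken for a name from the list of things; names that differ only in an ending like _2 or _b are one class to them, and where a whole thing is asked for, a point or a joint stands for the part that bears it (a point fixed in the world has none). Each returns a list of dicts, best first, with "p" (0 to 1); they miss things now and then, are a little off and sometimes report something else, mostly with a low value. They report only what shows in the picture. A call takes as long as a camera call. They do not tell look-alikes from the thing itself.
- search_frame(camera, target): "point" ([x, y, z] in m, in world coordinates, good to about 4 mm: the middle of the surface that is visible of it).
- pinpoint(camera, target): "point" ([x, y, z] in m, in world coordinates, good to about 4 mm: a listed point, or the origin of a listed thing).
The state is a dict: "clock": time; "joints": joint angles; "dq": joint speeds; "joint_efforts": joint torques, N m; "position": TCP position; "ee_rot": TCP orientation; "force": force on the tool from outside, world axes, zero at the start; "ft_torque": the same for the moment, N m; "width": opening from 0.0 (shut) to 1.0 (fully open).
Only numpy, scipy, OpenCV 4.12 (cv2) and the standard library are available. Lean on these libraries where they do the work, as an engineer would, in place of code of your own. Each camera call takes 0.05 s, during which the arm holds its last target. There are 200 camera calls.

### The job

Pack the calibration send-out in the red basket, heaviest part lowest: first set the aluminium block flat on the basket's floor, near its middle. Then take the probe out of its raked foam case without dragging or lifting the case, which only stands loose on the bench: its blue end sticks out into an open well to be gripped there, and since a straight pull out of the tight cutout would bring the case along, work it loose with small rocking movements, that end first. Finally lay the probe gently lengthwise on top of the block, so that it rests level there, and let go; leave the orange-lidded cup, the white jar and the tall bottle undisturbed.

Things in the scene. Friction and masses are not known exactly. Their poses are not given: they have to be found in the camera images.
- probe_center (a point): Centre of the probe's handle. Loose, 80 g: flat-sided white handle 18 mm wide (x) x 110 mm long (y) x 22 mm high (z), blue at its tail (-y end); a 6 mm steel stem goes 60 mm on from its +y end. It starts seated in the raked case: x up the slope, y level across the case, z out of the foam face, leaning 30 degrees from vertical towards the robot.
- probe_tail (a point): Where to grip the probe: 34 mm on the -y side of the handle's centre, axes as the probe's. This end, the handle's last 44 mm, sticks out of the foam into an open well: 58 mm or more free on either side of it (x), 27 mm under it, 30 mm past its end. Grip across the 18 mm width with the fingers along the probe's -z.
- cutout_frame (a point): Point on the foam face midway across the cutout; axes as the seated probe's (x up the slope, y across, z out of the face). Seated, the probe's centre is at (0, -41, -1) mm here. Springy foam ribs pinch the handle's lower 10 mm in two pairs, at y = -38 and +2 mm here. Pulled straight, both resist at once with 16 to 22 N, which lifts the case; the front pair alone with 6 to 8 N. Free after 11 mm of lift.
- front_ribs (a point): Middle of the front pair of ribs, 43 mm on the +y side of the seated probe's centre and 6 mm below it; axes as the case's. The tail can be rocked up about this point by up to 0.25 rad (there is 7 mm of depth under the handle's front and 25 mm under the stem's groove for it), which frees the rear pair; the rest then lifts out along z.
- probe_case: Grey hard case standing loose on the bench, about 1.5 kg, raked 30 degrees towards the robot on rubber feet and a rear bail; 260 mm wide (y), 170 mm up the slope, 58 mm deep, rim 14 mm above the foam face. Origin on the bench under its middle, z up, x to its back. Only the probe comes out of it.
- lid_edge (a point): Middle of the upper edge of the case's open lid (260 mm wide along the case's y, 22 mm thick), which leans 15 degrees from vertical over the case towards the robot: a tool that comes straight down on the probe strikes it, one that is square to the foam face clears it.
- block_center (a point): Centre (half-way up) of the aluminium block with drilled wells in its ends, 40 mm (x) x 110 mm (y) x 46 mm high (z), loose, about 0.45 to 0.7 kg; at the start it stands flat on the bench in front of the case and the basket. Grip it across its 40 mm, near the top (the basket's walls are close when it is set down).
- basket: Red open basket, loose, about 0.5 kg, 144 mm (x) x 246 mm (y) x 72 mm high; origin at the centre of its underside. Inside 118 mm (x) x 222 mm (y); floor 3 mm above the origin; rim at 71 mm. With the block in its middle, the probe's handle must lie some 10 to 25 mm off the block's centre towards its tail, so that the stem clears the end wall.
- cup: White specimen cup with an orange lid, diameter 60 mm, 60 mm high, loose bystander; origin at the centre of its underside.
- jar: White jar, diameter 46 mm, 78 mm high, loose bystander; origin at the centre of its underside.
- bottle: White bottle with a red cap, diameter 60 mm, 200 mm high, loose bystander behind the work; origin at the centre of its underside.
There are look-alikes about, which are no part of the job. Of the things that look like the part that bears probe_center, the largest one is meant.

How it is judged:
On the way, in this order (a step that is already met when the one before it is completed fails the run):
1. the block stands flat on the floor of the red basket (x of block_center in the frame of basket between -0.045 and 0.045 m and y of block_center in the frame of basket between -0.07 and 0.07 m and z of block_center in the frame of basket between 0.021 and 0.031 m and angle between block_center's own z axis and vertical below 0.1 rad), for 0.3 s.
2. the probe is clear of the cutout (z of probe_center in the frame of cutout_frame above 0.035 m), for 0.1 s.
At the end, for the whole second after the job is handed in: Block flat on the basket floor (0.1 rad; 45 mm across, 70 mm along of its middle). Probe on the block, level within 0.14 rad, along it within 0.4 rad, handle centre within 20 mm across and 45 mm along of the block's centre. Case on its feet, within 30 mm of its start (all of step 1 and z of probe_center in the frame of block_center between 0.028 and 0.039 m and x of probe_center in the frame of block_center between -0.02 and 0.02 m and y of probe_center in the frame of block_center between -0.045 and 0.045 m and angle between probe_center's own y axis and vertical between 1.43 and 1.71 rad and angle between the y axis of probe_center and the y axis of block_center, either way round below 0.4 rad and distance of probe_case from where it was at the start of the episode below 0.03 m and angle between probe_case's own z axis and vertical below 0.05 rad); the robot touches nothing.
It fails at once if the case is dragged or lifted (over 30 mm, or tipped over 0.1 rad) (distance of probe_case from where it was at the start of the episode above 0.03 m or angle between probe_case's own z axis and vertical above 0.1 rad).
It fails at once if the probe is dropped or pressed hard on the block (over 30 N) (contact force between probe and block above 30 N).
It fails at once if the cup, the jar or the bottle is pushed over 40 mm or knocked over (distance of any of cup, jar, bottle from where it was at the start of the episode above 0.04 m or angle between any of cup, jar, bottle's own z axis and vertical above 0.4 rad).
It also fails if it takes over 62 s, if anything falls off the work surface, if the arm or the gripper's body presses on something with over 40 N, if the wrist force passes 120 N, or if a joint passes its speed limit or range.

## Working session

There is one attempt and no reset: what is moved stays moved. The work goes in short steps, Python scripts to look and compute and a tool call to move; the robot and the scene stay as the last step left them, time stands still between calls to the robot, and variables do not carry over. Pictures are saved under pics/ and viewed, about 8 in all and at most 12, crops included, and the job is handed in when it is done.

Besides the shell and the picture viewer there is one more tool, called after "Request:" as name(argument=value, ...) on one line, values as JSON. arm_command: Moves the arm, as the interface text tells. Its arguments: {"type":"object","properties":{"motion":{"type":"array"},"newtons":{"type":"number"}},"required":["motion"]}

```bash
mkdir -p pics; ls
cat > h.py <<'E'
import numpy as np, cv2
from cell import arm, get_image, search_frame, pinpoint
from scipy.spatial.transform import Rotation as R
E
python3 - <<'E'
from h import *
s=arm.observe(); print({k:np.round(v,3) for k,v in s.items()})
for c in ("scene","top"):
    g=get_image(c); cv2.imwrite(f"pics/{c}0.png",g["frame"][:,:,::-1])
    np.savez(f"{c}0.npz",**g)
    print(c,np.round(g["origin"],3),np.round(g["rotation"],3).tolist(),g["K"][0,0])
    for t in ["probe_center","probe_tail","cutout_frame","front_ribs","probe_case","lid_edge","block_center","basket","cup","jar","bottle"]:
        print(t,[(np.round(d["point"],3).tolist(),round(d["p"],2)) for d in pinpoint(c,t)][:4])
E
```

```text
pics
{'clock': np.float64(0.0), 'joints': array([ 1.174,  0.435,  0.025,  1.574, -0.012,  1.134, -0.075]), 'dq': array([ 0.001,  0.   ,  0.001,  0.001,  0.001, -0.   ,  0.   ]), 'joint_efforts': array([ 0.0000e+00, -6.6786e+01,  9.8500e-01, -3.1446e+01, -6.1000e-02,
        4.3000e-02,  0.0000e+00]), 'position': array([ 0.181, -0.598,  0.404]), 'ee_rot': array([ 0.991,  1.335, -0.99 ]), 'force': array([ 0.714,  0.383, -0.536]), 'ft_torque': array([ 0.02 ,  0.012, -0.034]), 'width': np.float64(1.0)}
scene [-0.384  0.63   0.741] [-1.08, 2.018, -1.278] 486.4903299046819
probe_center [([0.606, 0.2, 0.08], 0.96), ([0.433, 0.142, 0.002], 0.63), ([0.653, 0.022, 0.006], 0.46)]
probe_tail [([0.609, 0.159, 0.077], 0.87), ([0.664, 0.047, 0.006], 0.59), ([0.453, 0.125, 0.005], 0.45)]
cutout_frame [([0.605, 0.239, 0.081], 0.94), ([0.448, -0.108, 0.025], 0.19)]
front_ribs [([0.604, 0.24, 0.069], 0.85), ([0.607, 0.161, 0.076], 0.56)]
probe_case [([0.636, 0.237, -0.0], 0.79)]
lid_edge [([0.621, 0.24, 0.294], 0.9)]
block_center [([0.447, -0.109, 0.025], 0.84)]
basket [([0.61, -0.254, 0.003], 0.97), ([0.606, 0.242, 0.069], 0.56)]
cup [([0.425, 0.315, 0.006], 0.83)]
jar [([0.442, -0.288, -0.0], 0.68)]
bottle [([0.792, 0.029, 0.004], 0.72)]
top [ 0.498 -0.018  1.355] [-2.142, 2.182, -0.096] 390.43873171386815
probe_center [([0.605, 0.196, 0.076], 0.78), ([0.429, 0.14, 0.006], 0.69), ([0.652, 0.029, 0.006], 0.53)]
probe_tail [([0.611, 0.161, 0.076], 0.69), ([0.452, 0.127, 0.005], 0.65), ([0.658, 0.05, 0.011], 0.53)]
cutout_frame [([0.606, 0.235, 0.08], 0.88)]
front_ribs [([0.607, 0.24, 0.076], 0.82), ([0.614, 0.162, 0.074], 0.48)]
probe_case [([0.641, 0.242, -0.001], 0.93)]
lid_edge [([0.619, 0.241, 0.293], 0.68)]
block_center [([0.442, -0.108, 0.021], 0.65)]
basket [([0.61, -0.256, -0.003], 0.75)]
cup [([0.42, 0.321, -0.001], 0.74)]
jar [([0.442, -0.284, -0.0], 0.67), ([0.612, -0.251, 0.0], 0.66)]
bottle [([0.607, 0.244, 0.072], 0.57)]
```

View pics/scene0.png

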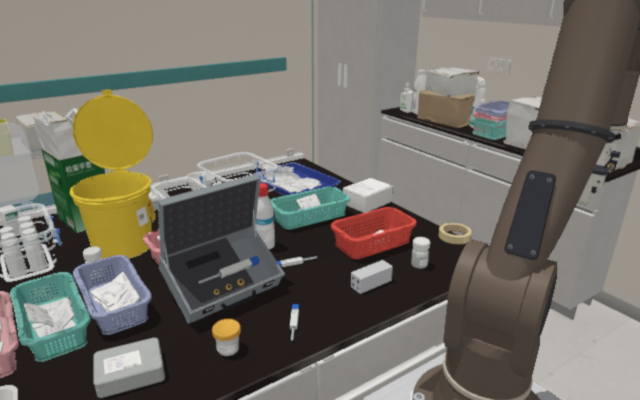

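View pics/top0.png

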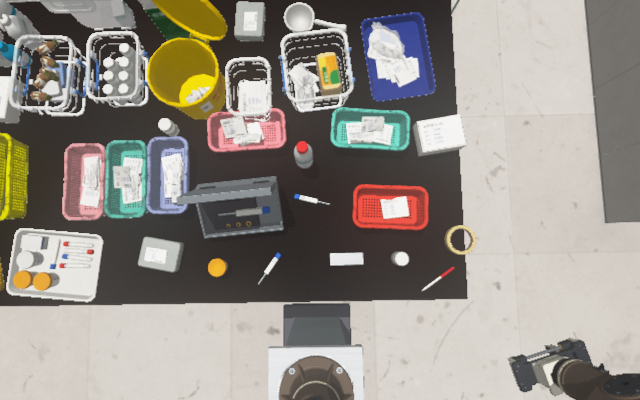

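```bash
cat >> h.py <<'E'
def cloud(g):
    h,w=g["range_z"].shape; u,v=np.meshgrid(np.arange(w),np.arange(h)); z=g["range_z"]
    K=g["K"]; p=np.stack([(u-K[0,2])/K[0,0]*z,(v-K[1,2])/K[1,1]*z,z],-1)
    P=p@R.from_rotvec(g["rotation"]).as_matrix().T+g["origin"]; P[z==0]=np.nan; return P
def rect(P,c,r,z0,z1):
    m=(abs(P[...,0]-c[0])<r[0])&(abs(P[...,1]-c[1])<r[1])&(P[...,2]>z0)&(P[...,2]<z1)
    q=P[m]; b=cv2.minAreaRect((q[:,:2]*1000).astype(np.float32)); return len(q),np.round(b[0],1),np.round(b[1],1),round(b[2],2),np.round(np.percentile(q[:,2],[10,50,90])*1000,1)
E
python3 - <<'E'
from h import *
for c in ("top","scene"):
    g=dict(np.load(f"{c}0.npz")); P=cloud(g)
    print(c,"block",rect(P,(.445,-.108),(.05,.08),.038,.056))
    print("basket",rect(P,(.61,-.254),(.1,.16),.058,.085))
    print("basket floor",rect(P,(.61,-.254),(.045,.09),-.02,.03))
    print("lid edge",rect(P,(.62,.24),(.06,.16),.275,.31))
    # foam/rim plane: case front region
    m=(abs(P[...,1]-.24)<.12)&(abs(P[...,0]-.6)<.09)&(P[...,2]>.02)&(P[...,2]<.16)
    q=P[m]
    # foam local frame coords, rake 30deg
    n=np.array([-.5,0,.866]);ux=np.array([.866,0,.5])
    d=q@n; hst,e=np.histogram(d,bins=np.arange(-.35,-.1,.004)); print([(round(float(a),3),int(b)) for a,b in zip(e,hst) if b>20])
    rgb=g["frame"].astype(int)
    for nm,mm in (("blue",(rgb[...,2]>rgb[...,0]+50)&(rgb[...,2]>rgb[...,1]+25)),("white",(rgb.min(-1)>150))):
        s=m&mm; 
        if s.sum(): print(nm,s.sum(),np.round(np.nanmedian(P[s],0),4),np.round(np.nanmin(P[s],0),3),np.round(np.nanmax(P[s],0),3))
E
python3 - <<'E'
import cv2
a=cv2.imread('pics/scene0.png')[170:320,150:300]
b=cv2.imread('pics/top0.png')[165:245,185:295]
import numpy as np
A=cv2.resize(a,(450,450),interpolation=3);B=cv2.resize(b,(350,255),interpolation=3)
o=np.zeros((450,800,3),'uint8');o[:,:450]=A;o[:255,450:]=B
cv2.imwrite('pics/crop.png',o)
E
```

```text
top block (402, array([ 446.3, -108.1]), array([106.7,  39.7]), 89.13, array([42.6, 46. , 49.4]))
basket (919, array([ 614.5, -254.9]), array([247.1, 145.4]), 86.55, array([64.4, 71.1, 74.8]))
basket floor (1348, array([ 610., -254.]), array([ 89.8, 179.6]), 0.2, array([ 0.8,  6.7, 13.9]))
lid edge (843, array([635.1, 241. ]), array([ 27.9, 259. ]), 4.82, array([291.7, 296.3, 299.6]))
[(-0.282, 135), (-0.278, 191), (-0.274, 48), (-0.25, 23), (-0.246, 48), (-0.242, 110), (-0.238, 508), (-0.234, 800), (-0.23, 399), (-0.226, 157), (-0.222, 77), (-0.218, 44), (-0.214, 27)]
blue 39 [0.609  0.1539 0.0869] [0.601 0.144 0.072] [0.618 0.164 0.094]
white 14 [0.54   0.2162 0.0558] [0.533 0.136 0.052] [0.547 0.3   0.06 ]
scene block (420, array([ 445.6, -105.8]), array([ 44.1, 113.8]), 0.68, array([41. , 45.2, 47.3]))
basket (899, array([ 613.2, -252.7]), array([252.4, 152.5]), 84.27, array([61.5, 68.7, 72. ]))
basket floor (74, array([ 608.9, -253.1]), array([ 88.1, 178.1]), 1.66, array([ 1.2,  7.6, 17.6]))
lid edge (1095, array([632.7, 243.3]), array([ 27. , 260.9]), 4.75, array([277.8, 293.5, 297.9]))
[(-0.286, 32), (-0.282, 262), (-0.278, 204), (-0.262, 33), (-0.258, 51), (-0.254, 50), (-0.25, 125), (-0.246, 159), (-0.242, 314), (-0.238, 1289), (-0.234, 1706), (-0.23, 736), (-0.226, 214), (-0.222, 141), (-0.218, 88), (-0.214, 83), (-0.21, 96), (-0.206, 99), (-0.202, 59), (-0.198, 43), (-0.194, 31)]
blue 62 [0.6057 0.1552 0.0839] [0.597 0.123 0.056] [0.661 0.167 0.09 ]
```

View pics/crop.png

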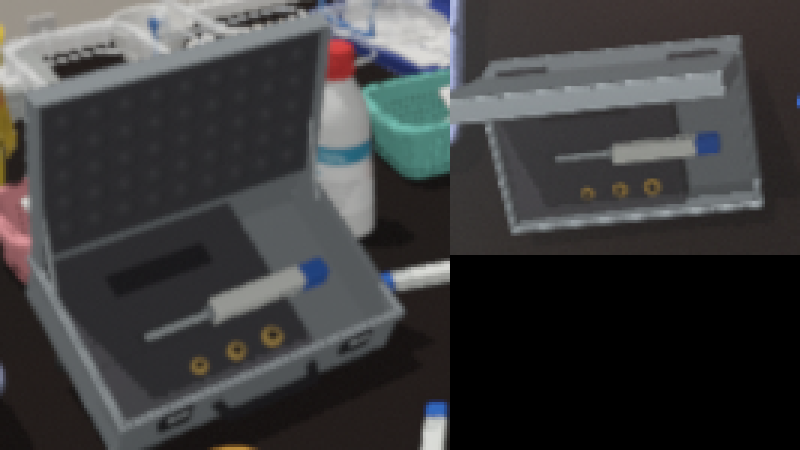

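```bash
cat >> h.py <<'E'
def pose(gp,yaw=0,tilt=0,flip=1):
    """tool pose (R,TCP) for grasp point gp; fingers along -n; jaws along case x. tilt about y (deg): 30=square to foam"""
    C=(R.from_euler('z',yaw,degrees=True)*R.from_euler('y',-tilt,degrees=True)).as_matrix()
    x=-C[:,2]; z=flip*C[:,0]; Rm=np.stack([x,np.cross(z,x),z],1)
    return R.from_matrix(Rm), np.array(gp)-.159*x
def plan(R1,p1,n=None,start=None,f=None):
    if start is None:
        s=arm.observe(); start=(R.from_rotvec(s["ee_rot"]),np.array(s["position"]))
    R0,p0=start
    if n is None: n=int(np.ceil(max(np.linalg.norm(p1-p0)/.060,(R0.inv()*R1).magnitude()/np.radians(10.3),1)))
    rows=[]; Rc,pc=R0,p0
    for i in range(n):
        k=n-i; w=R.from_rotvec((Rc.inv()*R1).as_rotvec()/k)
        wd=np.round(w.as_rotvec(degrees=True),1); sh=np.round(Rc.inv().apply((p1-pc)/k)*1000,1)
        rows.append([f]+sh.tolist()+wd.tolist()); pc=pc+Rc.apply(sh/1000); Rc=Rc*R.from_rotvec(wd,degrees=True)
    for r in rows: print(r)
    return Rc,pc
def gp():
    s=arm.observe(); Rm=R.from_rotvec(s["ee_rot"]); x=Rm.as_matrix()
    print("t",round(float(s["clock"]),2),"grasp",np.round(s["position"]+.159*x[:,0],4),"x",np.round(x[:,0],3),"z",np.round(x[:,2],3),"F",np.round(s["force"],1),"w",round(float(s["width"])*91.8,1))
E
python3 - <<'E'
from h import *
gp()
for f in (1,-1):
    print("flip",f); a=plan(*pose((.446,-.108,.13),0,0,f),f=91)
# case yaw fits
for c in ("top","scene"):
    P=cloud(dict(np.load(f"{c}0.npz")))
    for nm,m in (("lid",(abs(P[...,1]-.24)<.12)&(P[...,2]>.285)&(P[...,2]<.31)&(abs(P[...,0]-.63)<.05)),
                 ("bask",(abs(P[...,1]+.254)<.1)&(P[...,2]>.064)&(P[...,2]<.085)&(abs(P[...,0]-.55)<.03)),
                 ("bask2",(abs(P[...,1]+.254)<.1)&(P[...,2]>.064)&(P[...,2]<.085)&(abs(P[...,0]-.68)<.03)),
                 ("block",(abs(P[...,1]+.108)<.045)&(P[...,2]>.038)&(P[...,2]<.055)&(abs(P[...,0]-.446)<.03))):
        q=P[m]; print(c,nm,len(q),"yaw",np.round(-np.degrees(np.arctan(np.polyfit(q[:,1],q[:,0],1)[0])),2),np.round(q.mean(0),3))
E
```

```text
t 1.2 grasp [ 0.181  -0.5982  0.2457] x [ 0. -0. -1.] z [ 0.29  -0.957  0.   ] F [0.4 0.2 0.9] w 91.8
flip 1
[91, 11.6, 39.6, -39.3, -7.3, 0.0, 0.0]
[91, 11.6, 44.2, -33.9, -7.3, 0.0, 0.0]
[91, 11.6, 48.2, -28.0, -7.3, 0.0, 0.0]
[91, 11.6, 51.3, -21.7, -7.3, 0.0, 0.0]
[91, 11.6, 53.7, -15.0, -7.3, 0.0, 0.0]
[91, 11.5, 55.1, -8.0, -7.3, 0.0, 0.0]
[91, 11.6, 55.7, -0.9, -7.3, 0.0, 0.0]
[91, 11.5, 55.4, 6.1, -7.4, 0.0, 0.0]
[91, 11.6, 54.1, 13.2, -7.3, 0.0, 0.0]
[91, 11.5, 52.0, 20.1, -7.4, 0.0, 0.0]
flip -1
[91, 10.5, 36.0, -35.7, 9.7, 0.0, -0.0]
[91, 10.5, 29.4, -41.2, 9.7, 0.0, -0.0]
[91, 10.5, 22.1, -45.6, 9.7, 0.0, -0.0]
[91, 10.5, 14.1, -48.7, 9.7, 0.0, -0.0]
[91, 10.5, 5.7, -50.3, 9.7, 0.0, -0.0]
[91, 10.5, -2.9, -50.6, 9.7, 0.0, -0.0]
[91, 10.5, -11.4, -49.4, 9.7, 0.0, -0.0]
[91, 10.6, -19.5, -46.7, 9.7, -0.0, -0.0]
[91, 10.5, -27.1, -42.8, 9.7, -0.0, -0.0]
[91, 10.6, -34.0, -37.6, 9.8, -0.0, -0.0]
[91, 10.5, -39.9, -31.2, 9.7, -0.0, -0.0]
top lid 744 yaw 4.89 [0.633 0.24  0.296]
top bask 234 yaw -3.53 [ 0.548 -0.253  0.072]
top bask2 245 yaw -3.18 [ 0.679 -0.255  0.071]
top block 331 yaw 1.3 [ 0.446 -0.109  0.046]
scene lid 661 yaw 5.07 [0.631 0.247 0.295]
scene bask 235 yaw -3.31 [ 0.547 -0.25   0.069]
scene bask2 200 yaw -3.12 [ 0.678 -0.252  0.069]
scene block 330 yaw 1.02 [ 0.443 -0.108  0.045]
```

Request:
arm_command(motion=[[91,11.6,39.6,-39.3,-7.3,0,0],[91,11.6,44.2,-33.9,-7.3,0,0],[91,11.6,48.2,-28,-7.3,0,0],[91,11.6,51.3,-21.7,-7.3,0,0],[91,11.6,53.7,-15,-7.3,0,0]], newtons=40)

```text
clock: 1.82
position: [0.3141, -0.3514, 0.3467]
ee_rot: [0.498, 1.512, -0.498]
force: [0.5, 0.3, -0.7]
width: 0.994
```

Request:
arm_command(motion=[[91,11.5,55.1,-8,-7.3,0,0],[91,11.6,55.7,-0.9,-7.3,0,0],[91,11.5,55.4,6.1,-7.4,0,0],[91,11.6,54.1,13.2,-7.3,0,0],[91,11.5,52,20.1,-7.4,0,0]])

```text
clock: 2.45
position: [0.4468, -0.1066, 0.289]
ee_rot: [-0.004, 1.57, 0.003]
force: [1.3, -0.6, -0.6]
width: 0.992
```

Run:
```python
from h import *
gp()
for c in ("scene","top"):
  g=get_image(c)
  print([(np.round(d["point"],4),round(d["p"],2)) for d in pinpoint(c,"block_center")][:2])
gp()
plan(*pose((.4455,-.108,.037),0.7),f=91)
```

```text
t 2.45 grasp [ 0.447  -0.1066  0.13  ] x [ 0.001 -0.    -1.   ] z [1.    0.004 0.001] F [ 1.3 -0.6 -0.6] w 91.1
[(array([ 0.4453, -0.1092,  0.024 ]), 0.95), (array([ 0.4404, -0.2899,  0.0005]), 0.51)]
[]
t 2.65 grasp [ 0.4463 -0.1071  0.1299] x [-0.  0. -1.] z [ 1.     0.003 -0.   ] F [-0.1 -0.2  0.6] w 91.1
[91, 46.5, -0.4, -0.4, -0.3, -0.0, -0.0]
[91, 46.4, -0.5, -0.4, -0.2, -0.0, -0.0]
```

Request:
arm_command(motion=[[91,40,0,0,-0.5,0,0],[91,35,0,0,0,0,0],[91,17,0,0,0,0,0],[36,0,0,0,0,0,0],[36,0,0,0,0,0,0]])

```text
clock: 3.28
position: [0.4461, -0.1089, 0.1978]
ee_rot: [-0.006, 1.57, 0.005]
force: [-0.0, -0.1, 0.7]
width: 0.823
```

Request:
arm_command(motion=[[36,0,0,0,0,0,0],[36,0,0,0,0,0,0],[36,0,0,0,0,0,0]])

```text
clock: 3.65
position: [0.4461, -0.1081, 0.1974]
ee_rot: [-0.007, 1.57, 0.007]
force: [-0.6, 0.9, 0.2]
width: 0.497
```

Request:
arm_command(motion=[[36,-40,0,0,0,0,0],[36,-50,0,0,0,0,0],[36,-35,0,0,0,0,0]])

```text
clock: 4.03
position: [0.4456, -0.1079, 0.3234]
ee_rot: [-0.007, 1.571, 0.008]
force: [1.2, -0.1, -7.4]
width: 0.429
```

Run:
```python
from h import *
gp()
a=plan(*pose((.6135,-.254,.160),-3.3),f=36); print()
plan(*pose((.6135,-.254,.041),-3.3),start=a,f=36)
```

```text
t 4.03 grasp [ 0.4456 -0.1079  0.1644] x [-0.  0. -1.] z [ 1.     0.009 -0.   ] F [ 1.2 -0.1 -7.4] w 39.4
[36, 1.1, -36.9, 41.6, 1.0, -0.0, -0.0]
[36, 1.1, -36.2, 42.3, 0.9, -0.0, -0.0]
[36, 1.1, -35.5, 42.8, 1.0, -0.0, -0.0]
[36, 1.0, -34.8, 43.5, 0.9, -0.0, -0.0]

[36, 59.5, -0.0, -0.0, 0.0, -0.0, -0.0]
[36, 59.5, -0.0, -0.0, 0.0, -0.0, -0.0]
```

Request:
arm_command(motion=[[36,1,-36.9,41.6,1,0,0],[36,1,-36.2,42.3,0.9,0,0],[36,1,-35.5,42.8,1,0,0],[36,1,-34.8,43.5,0.9,0,0],[36,0,0,0,0,0,0]])

```text
clock: 4.65
position: [0.6151, -0.2579, 0.3158]
ee_rot: [0.048, 1.572, -0.049]
force: [-0.5, -0.3, -7.6]
width: 0.424
```

Run:
```python
from h import *
gp()
g=get_image("scene"); cv2.imwrite("pics/s1.png",cv2.resize(g["frame"][150:300,280:480,::-1],(800,600)))
print([(np.round(d["point"],4),round(d["p"],2)) for d in pinpoint("scene","block_center")][:2])
P=cloud(g); m=(abs(P[...,0]-.6135)<.09)&(abs(P[...,1]+.254)<.07)&(P[...,2]>.09)&(P[...,2]<.25)
q=P[m]; s=q[(q[:,0]<.596)]; h,e=np.histogram(s[:,2],bins=np.arange(.09,.21,.004)); print([(round(float(a),3),int(b)) for a,b in zip(e,h)])
```

```text
t 4.65 grasp [ 0.6149 -0.258   0.1568] x [-0.001 -0.001 -1.   ] z [ 0.998 -0.061 -0.001] F [-0.5 -0.3 -7.6] w 38.9
[(array([ 0.6174, -0.2566,  0.1195]), 0.76), (array([0.427 , 0.3157, 0.0038]), 0.42)]
[(0.09, 0), (0.094, 0), (0.098, 9), (0.102, 6), (0.106, 9), (0.11, 9), (0.114, 6), (0.118, 10), (0.122, 5), (0.126, 12), (0.13, 7), (0.134, 10), (0.138, 10), (0.142, 6), (0.146, 6), (0.15, 11), (0.154, 10), (0.158, 12), (0.162, 11), (0.166, 11), (0.17, 8), (0.174, 12), (0.178, 7), (0.182, 6), (0.186, 10), (0.19, 6), (0.194, 2), (0.198, 2), (0.202, 25)]
```

View pics/s1.png

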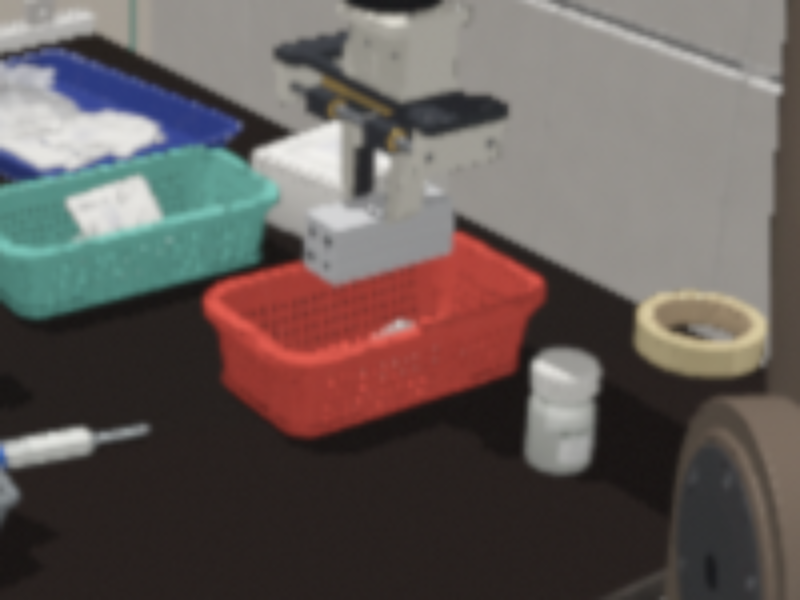

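Request:
arm_command(motion=[[36,20,2,-1,0,0,0],[36,25,1,0,0,0,0],[36,20,0,0,0,0,0],[36,15,0,0,0,0,0],[36,6,0,0,0,0,0]])

```text
clock: 5.38
position: [0.6127, -0.251, 0.2311]
ee_rot: [0.045, 1.572, -0.044]
force: [0.6, -1.2, -7.1]
width: 0.423
```

Request:
arm_command(motion=[[36,2,0,0,0,0,0],[36,2,0,0,0,0,0]])

```text
clock: 5.62
position: [0.6135, -0.2512, 0.2287]
ee_rot: [0.045, 1.569, -0.045]
force: [0.3, -0.2, -6.9]
width: 0.427
```

Run:
```python
from h import *
gp()
get_image("scene")
print([(np.round(d["point"],4),round(d["p"],2)) for d in pinpoint("scene","block_center")][:2])
```

```text
t 5.62 grasp [ 0.6137 -0.2513  0.0697] x [ 0.001 -0.    -1.   ] z [ 0.998 -0.057  0.001] F [ 0.3 -0.2 -6.9] w 39.2
[(array([ 0.6173, -0.256 ,  0.0342]), 0.69)]
```

Request:
arm_command(motion=[[36,2,0,0,0,0,0],[36,2,0,0,0,0,0],[36,1,0,0,0,0,0],[36,0,0,0,0,0,0]])

```text
clock: 6.22
position: [0.613, -0.2511, 0.2229]
ee_rot: [0.045, 1.571, -0.045]
force: [-0.4, 0.8, -6.7]
width: 0.427
```

Request:
arm_command(motion=[[36,1,0,0,0,0,0],[36,0,0,0,0,0,0]])

```text
clock: 6.48
position: [0.6132, -0.2512, 0.2222]
ee_rot: [0.045, 1.57, -0.045]
force: [-0.5, 0.4, -5.7]
width: 0.428
```

Request:
arm_command(motion=[[36,1,0,0,0,0,0],[36,0,0,0,0,0,0]])

```text
clock: 6.72
position: [0.6133, -0.2511, 0.222]
ee_rot: [0.044, 1.57, -0.045]
force: [-2.5, 0.9, 4.9]
width: 0.432
```

Contact with the floor. Release (limited opening) and rise.

Request:
arm_command(motion=[[60,0,0,0,0,0,0],[60,0,0,0,0,0,0],[60,0,0,0,0,0,0],[60,0,0,0,0,0,0]])

```text
clock: 7.22
position: [0.6131, -0.2512, 0.221]
ee_rot: [0.045, 1.57, -0.045]
force: [0.2, -0.2, 0.1]
width: 0.65
```

Request:
arm_command(motion=[[60,-30,0,0,0,0,0],[60,-50,0,0,0,0,0],[60,-50,0,0,0,0,0],[60,-50,0,0,0,0,0]])

```text
clock: 7.72
position: [0.6129, -0.2511, 0.4027]
ee_rot: [0.045, 1.57, -0.045]
force: [0.8, -1.0, -0.6]
width: 0.655
```

Run:
```python
from h import *
gp()
g=get_image("scene"); cv2.imwrite("pics/s2.png",cv2.resize(g["frame"][190:270,310:430,::-1],(750,500)))
print([(np.round(d["point"],4),round(d["p"],2)) for d in pinpoint("scene","block_center")][:2])
P=cloud(g);print(rect(P,(.6135,-.252),(.045,.08),.038,.06))
Y=4.9; n=pose((0,0,0),Y,30)[0].as_matrix()[:,0]*-1
tail=np.array([.610,.162,.078])
a=plan(*pose(tail+.15*n,Y,30),f=60); print()
plan(*pose(tail,Y,30),start=a,f=60)
```

```text
t 7.72 grasp [ 0.613  -0.2511  0.2437] x [ 0.  0. -1.] z [ 0.998 -0.057  0.   ] F [ 0.8 -1.  -0.6] w 60.1
[(array([ 0.6157, -0.2511,  0.0284]), 0.57)]
(267, array([ 615.8, -248.2]), array([115.7,  45.9]), 87.4, array([45. , 47.9, 50.2]))
[60, 7.4, 48.8, -22.7, -1.0, -3.7, 0.3]
[60, 6.2, 49.1, -22.3, -1.0, -3.7, 0.3]
[60, 5.1, 49.5, -21.8, -1.0, -3.7, 0.3]
[60, 3.9, 49.9, -21.2, -1.0, -3.7, 0.3]
[60, 2.8, 50.2, -20.5, -1.0, -3.6, 0.3]
[60, 1.8, 50.5, -19.8, -1.0, -3.7, 0.3]
[60, 0.9, 50.9, -19.0, -1.0, -3.6, 0.3]
[60, -0.1, 51.2, -18.2, -1.0, -3.7, 0.2]

[60, 50.0, 0.0, -0.0, 0.0, 0.0, 0.0]
[60, 50.0, 0.0, -0.0, 0.0, 0.0, 0.0]
[60, 50.0, 0.0, -0.0, 0.0, 0.0, 0.0]
```

View pics/s2.png

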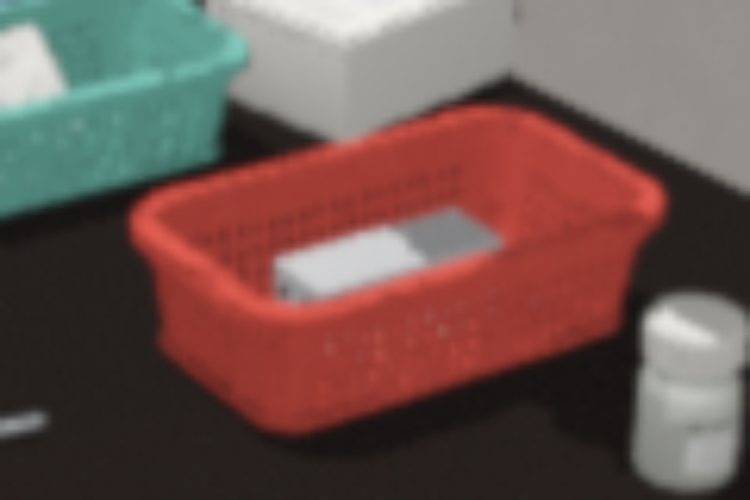

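Run:
```python
from h import *
Y=4.9; n=pose((0,0,0),Y,30)[0].as_matrix()[:,0]*-1
tail=np.array([.610,.162,.078]); t=tail+.17*n; t[1]=-.02; t[0]-=.01
a=plan(*pose(t,Y,30),f=60); print()
b=plan(*pose(tail+.15*n,Y,30),start=a,f=60)
```

```text
[60, 8.5, 42.8, -38.3, -1.6, -5.9, 0.5]
[60, 4.9, 43.8, -37.7, -1.6, -5.9, 0.5]
[60, 1.5, 44.8, -36.8, -1.6, -5.9, 0.4]
[60, -2.0, 45.7, -35.6, -1.6, -5.8, 0.5]
[60, -5.1, 46.8, -33.9, -1.6, -5.9, 0.4]

[60, 10.8, 57.7, 7.2, 0.0, 0.0, 0.0]
[60, 10.8, 57.8, 7.3, 0.0, 0.0, 0.0]
[60, 10.9, 57.7, 7.2, 0.0, 0.0, 0.0]
```

Request:
arm_command(motion=[[60,8.5,42.8,-38.3,-1.6,-5.9,0.5],[60,4.9,43.8,-37.7,-1.6,-5.9,0.5],[60,1.5,44.8,-36.8,-1.6,-5.9,0.4],[60,-2,45.7,-35.6,-1.6,-5.8,0.5],[60,-5.1,46.8,-33.9,-1.6,-5.9,0.4]])

```text
clock: 8.45
position: [0.4327, -0.0256, 0.3585]
ee_rot: [-0.043, 1.052, 0.081]
force: [0.7, 0.7, 0.7]
width: 0.654
```

Request:
arm_command(motion=[[60,10.8,57.7,7.2,0,0,0],[60,10.8,57.8,7.3,0,0,0],[60,10.9,57.7,7.2,0,0,0],[60,0,0,0,0,0,0]])

```text
clock: 8.95
position: [0.4501, 0.1134, 0.3449]
ee_rot: [-0.046, 1.063, 0.091]
force: [0.5, -0.1, 0.9]
width: 0.651
```

Run:
```python
from h import *
gp()
for c in ("scene","top"):
    g=get_image(c)
    if c=="scene": cv2.imwrite("pics/s3.png",cv2.resize(g["frame"][130:320,120:320,::-1],(620,589)))
    for t in ("probe_tail","probe_center","cutout_frame","front_ribs","probe_case"): print(c,t,[(np.round(d["point"],4),round(d["p"],2)) for d in pinpoint(c,t)][:1])
Y=4.9; n=pose((0,0,0),Y,30)[0].as_matrix()[:,0]*-1
tail=np.array([.610,.162,.078]); plan(*pose(tail+.06*n,Y,30),f=60)
```

```text
t 8.95 grasp [0.5269 0.1218 0.2059] x [ 0.483  0.053 -0.874] z [0.87  0.082 0.486] F [ 0.5 -0.1  0.9] w 59.8
scene probe_tail [(array([0.6593, 0.0465, 0.0075]), 0.69)]
scene probe_center [(array([0.6049, 0.1993, 0.0816]), 0.76)]
scene cutout_frame [(array([0.6023, 0.2388, 0.0781]), 0.81)]
scene front_ribs [(array([0.6051, 0.2005, 0.0804]), 0.69)]
scene probe_case [(array([0.6344, 0.2349, 0.0014]), 0.58)]
top probe_tail [(array([0.6157, 0.1639, 0.0754]), 0.81)]
top probe_center [(array([0.6049, 0.1955, 0.0774]), 0.8)]
top cutout_frame [(array([0.6053, 0.2359, 0.0838]), 0.82)]
top front_ribs [(array([0.6071, 0.2451, 0.0753]), 0.73)]
top probe_case [(array([ 0.6383,  0.241 , -0.0013]), 0.68)]
[60, 46.9, 20.7, 4.8, -0.1, -0.5, -0.1]
[60, 47.0, 20.7, 4.5, -0.0, -0.5, -0.1]
```

View pics/s3.png

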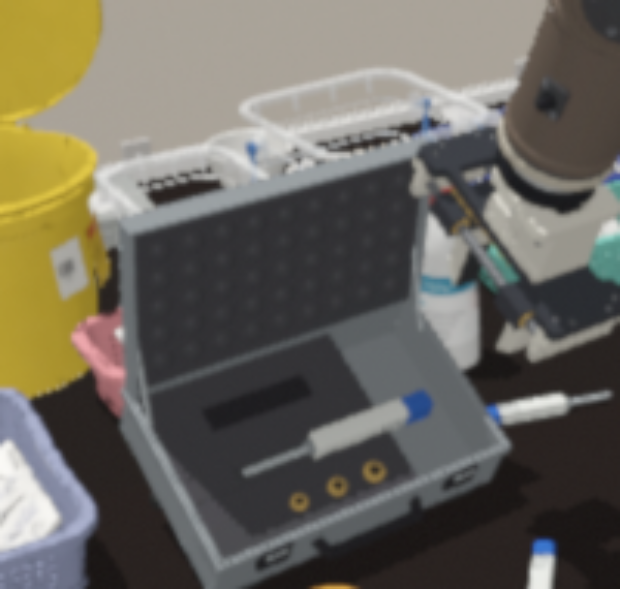

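Request:
arm_command(motion=[[60,0,20.5,5,-0.1,-0.5,-0.1],[60,0,20.5,4.5,0,-0.5,-0.1],[60,47,0,0,0,0,0],[60,47,0,0,0,0,0],[60,0,0,0,0,0,0]])

```text
clock: 10.18
position: [0.5022, 0.1526, 0.2654]
ee_rot: [-0.048, 1.051, 0.077]
force: [-0.4, 0.5, 0.3]
width: 0.654
```

Run:
```python
from h import *
gp()
Y=4.9; n=pose((0,0,0),Y,30)[0].as_matrix()[:,0]*-1
tail=np.array([.610,.1625,.078]); plan(*pose(tail,Y,30),f=60,n=3)
```

```text
t 10.18 grasp [0.5807 0.1591 0.1274] x [ 0.494  0.041 -0.868] z [0.865 0.076 0.496] F [-0.4  0.5  0.3] w 60.1
[60, 19.2, 0.3, 0.1, 0.0, -0.1, 0.0]
[60, 19.1, 0.2, 0.1, 0.1, -0.1, 0.0]
[60, 19.2, 0.3, 0.0, 0.0, -0.1, 0.1]
```

Request:
arm_command(motion=[[60,19,0.3,0,0,-0.1,0],[60,19,0.3,0,0,-0.1,0],[60,12,0,0,0,0,0],[60,7,0,0,0,0,0],[60,0,0,0,0,0,0]])

```text
clock: 10.8
position: [0.5305, 0.1556, 0.22]
ee_rot: [-0.044, 1.042, 0.078]
force: [-0.1, -0.7, -0.2]
width: 0.651
```

Run:
```python
from h import *
gp()
for c in ("scene","top"):
    g=get_image(c)
    if c=="scene": cv2.imwrite("pics/s4.png",cv2.resize(g["frame"][180:310,170:300,::-1],(590,590),interpolation=3))
    for t in ("probe_center","cutout_frame","probe_case"): print(c,t,[(np.round(d["point"],4),round(d["p"],2)) for d in pinpoint(c,t)][:1])
```

```text
t 10.8 grasp [0.6104 0.1625 0.0826] x [ 0.502  0.043 -0.864] z [0.861 0.073 0.504] F [-0.1 -0.7 -0.2] w 59.8
scene probe_center [(array([0.6072, 0.1991, 0.0803]), 0.79)]
scene cutout_frame [(array([0.6056, 0.2409, 0.079 ]), 0.76)]
scene probe_case [(array([ 0.6342,  0.2382, -0.0016]), 0.8)]
top probe_center [(array([0.6074, 0.1968, 0.0779]), 0.74)]
top cutout_frame [(array([0.6047, 0.2352, 0.0808]), 0.79)]
top probe_case [(array([ 0.6389,  0.241 , -0.0013]), 0.61)]
```

View pics/s4.png

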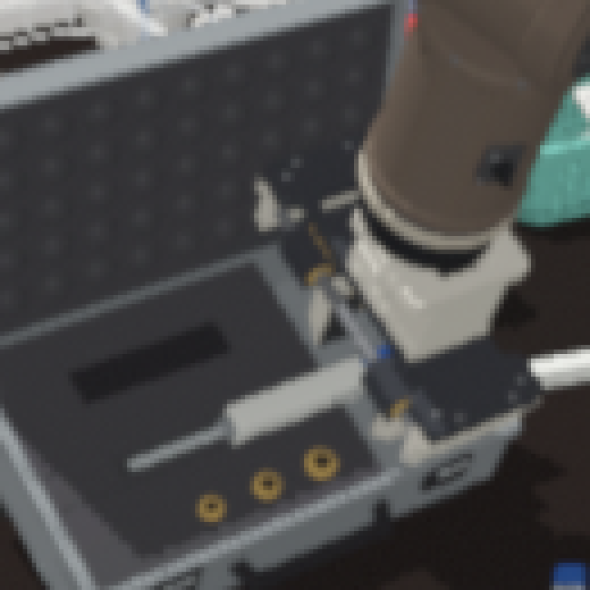

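Request:
arm_command(motion=[[60,3,0,-1.5,0,0,0],[15,0,0,0,0,0,0],[15,0,0,0,0,0,0],[15,0,0,0,0,0,0],[15,0,0,0,0,0,0]], newtons=6)

```text
clock: 11.82
position: [0.5308, 0.1558, 0.2155]
ee_rot: [-0.045, 1.043, 0.078]
force: [0.8, -0.2, -0.4]
width: 0.267
```

Request:
arm_command(motion=[[15,0,0,0,0,0,0],[15,0,0,0,0,0,0],[15,0,0,0,0,0,0],[15,0,0,0,0,0,0],[15,0,0,0,0,0,0]])

```text
clock: 12.45
position: [0.5304, 0.1557, 0.2152]
ee_rot: [-0.045, 1.044, 0.078]
force: [-4.2, -1.0, 0.3]
width: 0.196
```

Request:
arm_command(motion=[[15,0,0,-1,0,0,0],[15,0,0,0,0,0,0],[15,0,0,0,0,0,0]], newtons=35)

```text
clock: 12.82
position: [0.5301, 0.1558, 0.2151]
ee_rot: [-0.045, 1.043, 0.078]
force: [-1.9, -0.6, 0.7]
width: 0.191
```

Run:
```python
from h import *
gp(); s=arm.observe(); print(s["ft_torque"])
# rock: rotate about front ribs (77mm along +y of grasp, 6 below => tool frame (+6,+77,0)); 
Rm=R.from_rotvec(s["ee_rot"]).as_matrix(); print(np.round(Rm,3))
# tail up = +n at -y side : rotation about tool z
piv=np.array([6,77,0.])
for d in (2.0,-2.0):
    q=R.from_rotvec([0,0,d],degrees=True); print(d,np.round(piv-q.apply(piv),2))
```

```text
t 12.82 grasp [0.6098 0.1626 0.0777] x [ 0.501  0.043 -0.864] z [0.861 0.074 0.503] F [-1.9 -0.6  0.7] w 17.5
[-0.18341278  0.92568264 -0.0255364 ]
[[ 0.501 -0.086  0.861]
 [ 0.043  0.996  0.074]
 [-0.864 -0.     0.503]]
2.0 [ 2.69 -0.16  0.  ]
-2.0 [-2.68  0.26  0.  ]
```

Request:
arm_command(motion=[[15,-2.6,5.8,0,0,0,-2],[15,-2.6,5.8,0,0,0,-2],[15,0,0,0,0,0,0]])

```text
clock: 13.2
position: [0.5263, 0.1675, 0.2191]
ee_rot: [-0.082, 1.041, 0.015]
force: [-1.2, -0.5, -2.6]
width: 0.193
```

Run:
```python
from h import *
gp(); s=arm.observe(); print(s["ft_torque"])
get_image("scene")
for t in ("probe_case","cutout_frame","lid_edge"): print(t,[(np.round(d["point"],4),round(d["p"],2)) for d in pinpoint("scene",t)][:1])
```

```text
t 13.2 grasp [0.6068 0.1632 0.082 ] x [ 0.506 -0.027 -0.862] z [0.861 0.075 0.503] F [-1.2 -0.5 -2.6] w 17.7
[-0.33611857  1.03809572 -0.1451664 ]
probe_case [(array([6.342e-01, 2.378e-01, 4.000e-04]), 0.84)]
cutout_frame [(array([0.6076, 0.2382, 0.0808]), 0.68)]
lid_edge [(array([0.6221, 0.2376, 0.2954]), 0.88)]
```

Case unmoved, low force. Rock back a little, then further up.

Request:
arm_command(motion=[[15,1.4,-2.9,0,0,0,1],[15,-2.6,5.8,0,0,0,-2],[15,-2.6,5.8,0,0,0,-2],[15,-2.6,5.8,0,0,0,-2],[15,0,0,0,0,0,0]])

```text
clock: 14.02
position: [0.5225, 0.1818, 0.2234]
ee_rot: [-0.127, 1.037, -0.065]
force: [-2.6, -0.4, -3.4]
width: 0.191
```

Request:
arm_command(motion=[[15,-2.6,5.8,0,0,0,-2],[15,-2.6,5.8,0,0,0,-2],[15,0,0,0,0,0,0]])

```text
clock: 14.4
position: [0.5199, 0.1938, 0.2261]
ee_rot: [-0.163, 1.032, -0.127]
force: [-1.9, -1.5, -4.4]
width: 0.192
```

Run:
```python
from h import *
gp(); s=arm.observe(); print(s["ft_torque"])
g=get_image("scene"); cv2.imwrite("pics/s5.png",cv2.resize(g["frame"][180:310,170:300,::-1],(590,590),interpolation=3))
for t in ("probe_case","cutout_frame","lid_edge","probe_center"): print(t,[(np.round(d["point"],4),round(d["p"],2)) for d in pinpoint("scene",t)][:1])
```

```text
t 14.4 grasp [0.6005 0.1649 0.0921] x [ 0.507 -0.182 -0.842] z [0.861 0.074 0.503] F [-1.9 -1.5 -4.4] w 17.7
[-0.06199376  1.36565548 -0.17458732]
probe_case [(array([ 0.6336,  0.2384, -0.0013]), 0.78)]
cutout_frame [(array([0.6066, 0.2374, 0.079 ]), 0.83)]
lid_edge [(array([0.621 , 0.242 , 0.2938]), 0.79)]
probe_center [(array([0.6011, 0.2016, 0.085 ]), 0.75)]
```

View pics/s5.png

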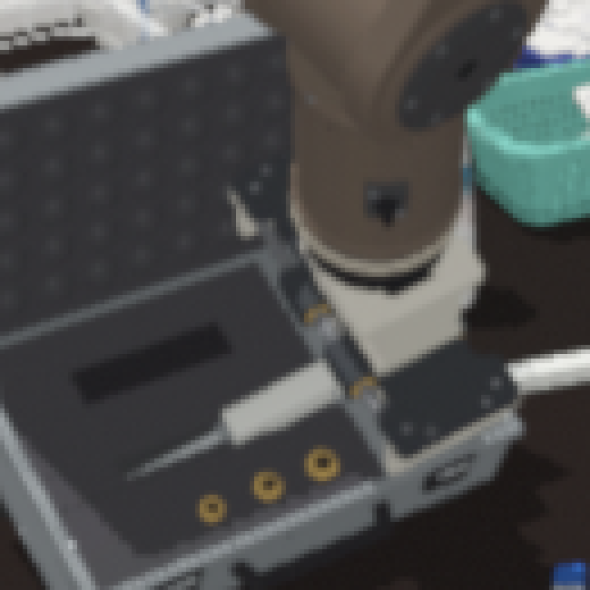

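Request:
arm_command(motion=[[15,-2.9,-0.7,0,0,0,0],[15,-2.9,-0.7,0,0,0,0],[15,0,0,0,0,0,0]])

```text
clock: 15.02
position: [0.5169, 0.1939, 0.2321]
ee_rot: [-0.163, 1.031, -0.127]
force: [-4.3, 1.6, -2.8]
width: 0.193
```

Request:
arm_command(motion=[[15,-2.9,-0.7,0,0,0,0],[15,-2.9,-0.7,0,0,0,0],[15,-2.9,-0.7,0,0,0,0],[15,0,0,0,0,0,0]])

```text
clock: 15.52
position: [0.5125, 0.1934, 0.2396]
ee_rot: [-0.163, 1.031, -0.128]
force: [0.0, 1.1, -6.2]
width: 0.191
```

Run:
```python
from h import *
gp(); s=arm.observe(); print(s["ft_torque"])
g=get_image("scene")
for t in ("probe_case","cutout_frame","lid_edge","probe_center"): print(t,[(np.round(d["point"],4),round(d["p"],2)) for d in pinpoint("scene",t)][:1])
```

```text
t 15.53 grasp [0.5933 0.1645 0.1058] x [ 0.508 -0.182 -0.842] z [0.861 0.074 0.503] F [ 0.   1.1 -6.2] w 17.6
[0.40377857 1.18373229 0.22848215]
probe_case [(array([ 0.633 ,  0.2359, -0.0007]), 0.75)]
cutout_frame [(array([0.605 , 0.2388, 0.0808]), 0.58)]
lid_edge [(array([0.6208, 0.2358, 0.2912]), 0.65)]
probe_center [(array([0.4333, 0.1424, 0.0023]), 0.67)]
```

Request:
arm_command(motion=[[15,-3.9,-0.9,0,0,0,0],[15,-3.9,-0.9,0,0,0,0],[15,-3.9,-0.9,0,0,0,0],[15,0,0,0,0,0,0]])

```text
clock: 16.27
position: [0.5068, 0.1924, 0.2505]
ee_rot: [-0.162, 1.03, -0.129]
force: [-0.7, 0.1, -0.8]
width: 0.196
```

Request:
arm_command(motion=[[15,-9.8,-2.2,0,0,0,0],[15,-14.6,-3.4,0,0,0,0],[15,-19.5,-4.5,0,0,0,0],[15,-29,-6.7,0,0,0,0],[15,0,0,0,0,0,0]])

```text
clock: 16.9
position: [0.4686, 0.1897, 0.3164]
ee_rot: [-0.161, 1.029, -0.127]
force: [0.3, -0.7, -1.4]
width: 0.194
```

Run:
```python
from h import *
gp(); s=arm.observe(); print(s["ft_torque"])
for c in ("scene","top"):
    g=get_image(c)
    if c=="scene": cv2.imwrite("pics/s6.png",cv2.resize(g["frame"][130:310,130:320,::-1],(620,587),interpolation=3))
    for t in ("probe_case","lid_edge","probe_center","cutout_frame"): print(t,[(np.round(d["point"],4),round(d["p"],2)) for d in pinpoint(c,t)][:3])
```

```text
t 16.9 grasp [0.5497 0.161  0.1826] x [ 0.51  -0.18  -0.841] z [0.86  0.074 0.505] F [ 0.3 -0.7 -1.4] w 17.8
[0.16643072 0.57984113 0.03353802]
probe_case [(array([0.6356, 0.2373, 0.0007]), 0.78)]
lid_edge [(array([0.6201, 0.2386, 0.2931]), 0.61)]
probe_center [(array([0.5471, 0.1931, 0.1761]), 0.79), (array([0.4298, 0.1398, 0.0045]), 0.61), (array([ 0.6305,  0.2376, -0.0019]), 0.57)]
cutout_frame [(array([0.6047, 0.2353, 0.0776]), 0.76), (array([0.4254, 0.3173, 0.006 ]), 0.58)]
probe_case [(array([ 0.6353,  0.2408, -0.0029]), 0.65), (array([ 0.4415, -0.2846,  0.0026]), 0.37)]
lid_edge [(array([0.6161, 0.2424, 0.2879]), 0.75)]
probe_center [(array([0.6499, 0.0267, 0.0066]), 0.64), (array([0.5525, 0.1918, 0.1682]), 0.58), (array([0.4304, 0.1411, 0.007 ]), 0.53)]
cutout_frame [(array([0.6031, 0.2353, 0.0799]), 0.7)]
```

View pics/s6.png

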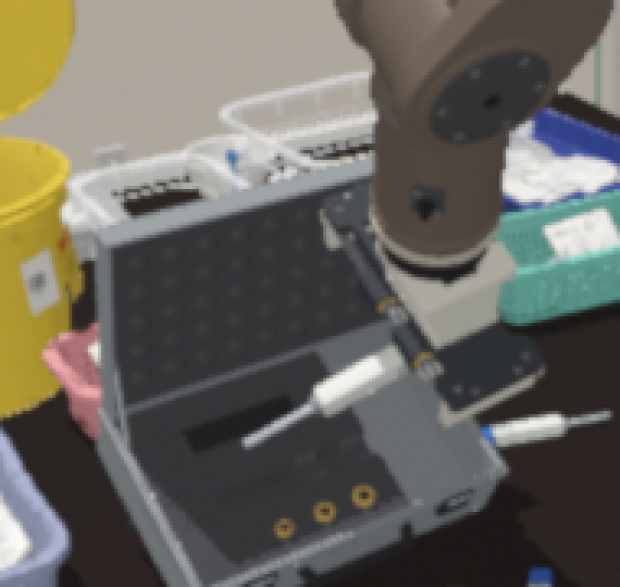

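Run:
```python
from h import *
for c in ("top","scene"):
    g=get_image(c); P=cloud(g)
    print(c,rect(P,(.6135,-.252),(.04,.075),.038,.06),rect(P,(.61,-.254),(.1,.16),.058,.085))
    m=(abs(P[...,0]-.615)<.012)&(abs(P[...,1]+.252)<.08)&(P[...,2]>.038)&(P[...,2]<.06); q=P[m]
    print("y range",np.round([q[:,1].min(),q[:,1].max()],4))
    print([(np.round(d["point"],4),round(d["p"],2)) for d in pinpoint(c,"block_center")][:2])
a=plan(*pose((.50,0.0,.25),-1,0),f=15); print()
b=plan(*pose((.613,-.32,.15),-3,0),start=a,f=15)
```

```text
top (399, array([ 614.6, -249.1]), array([109.2,  40.5]), 86.37, array([45.5, 49.3, 52.8])) (908, array([ 614.3, -255. ]), array([246.7, 144.9]), 86.24, array([64.9, 71.1, 74.6]))
y range [-0.3041 -0.1955]
[(array([ 0.6131, -0.251 ,  0.0262]), 0.75)]
scene (267, array([ 614.3, -247.1]), array([113.5,  42.6]), 88.22, array([44.8, 48. , 50.3])) (892, array([ 615.1, -254. ]), array([251.9, 150.4]), 85.78, array([61.5, 68.6, 72.1]))
y range [-0.3041 -0.1904]
[(array([ 0.6161, -0.2531,  0.0282]), 0.65)]
[15, -7.4, -50.9, 15.1, 0.6, 7.7, 2.8]
[15, -11.9, -50.2, 14.3, 0.6, 7.7, 2.8]
[15, -16.1, -49.4, 12.9, 0.6, 7.6, 2.8]
[15, -20.1, -48.4, 11.1, 0.6, 7.7, 2.7]

[15, 16.7, -53.0, 19.8, 0.3, -0.0, 0.0]
[15, 16.7, -52.9, 20.1, 0.3, -0.0, 0.0]
[15, 16.7, -52.7, 20.4, 0.3, -0.0, 0.0]
[15, 16.7, -52.6, 20.6, 0.4, -0.0, 0.0]
[15, 16.6, -52.5, 21.0, 0.3, -0.0, 0.0]
[15, 16.7, -52.4, 21.3, 0.4, -0.0, 0.0]
```

Request:
arm_command(motion=[[15,-10,-41,12,0.5,6.2,2.2],[15,-12,-41,12,0.5,6.2,2.2],[15,-14,-40,11,0.5,6.2,2.2],[15,-15,-39,10,0.5,6.1,2.2],[15,-16,-39,9,0.5,6.1,2.2]])

```text
clock: 18.23
position: [0.492, 0.016, 0.4132]
ee_rot: [-0.002, 1.53, -0.038]
force: [0.8, -0.6, -2.0]
width: 0.189
```

Request:
arm_command(motion=[[15,10,-50,15,0.3,0,0],[15,10,-50,18,0.3,0,0],[15,12,-50,20,0.3,0,0],[15,12,-50,20,0.4,0,0],[15,12,-40,20,0.3,0,0]])

```text
clock: 18.85
position: [0.5792, -0.23, 0.3664]
ee_rot: [0.019, 1.528, -0.064]
force: [0.9, 0.3, 0.1]
width: 0.194
```

Run:
```python
from h import *
gp()
plan(*pose((.610,-.318,.15),-3.3,0),f=15)
```

```text
t 18.85 grasp [ 0.5858 -0.2348  0.2076] x [ 0.042 -0.03  -0.999] z [ 0.998 -0.052  0.043] F [0.9 0.3 0.1] w 17.8
[15, 30.6, -42.3, 16.4, 0.1, 1.2, 0.8]
[15, 29.7, -42.7, 17.1, 0.2, 1.3, 0.8]
```

Request:
arm_command(motion=[[15,20,-42.3,16.4,0.1,1.2,0.8],[15,20,-42.7,17.1,0.2,1.3,0.8],[15,0,0,0,0,0,0],[15,0,0,0,0,0,0]])

```text
clock: 19.35
position: [0.6093, -0.3144, 0.3293]
ee_rot: [0.046, 1.571, -0.043]
force: [-0.1, 0.3, -0.4]
width: 0.193
```

Run:
```python
from h import *
gp(); s=arm.observe(); G=s["position"]+.159*R.from_rotvec(s["ee_rot"]).as_matrix()[:,0]
for c in ("scene","top"):
    g=get_image(c); P=cloud(g)
    if c=="scene": cv2.imwrite("pics/s7.png",cv2.resize(g["frame"][160:270,310:440,::-1],(709,600),interpolation=3))
    for t in ("probe_center","probe_tail"): print(c,t,[(np.round(np.array(d["point"])-G,4),round(d["p"],2)) for d in pinpoint(c,t)][:3])
    D=P-G
    m=(abs(D[...,0])<.025)&(D[...,1]>.02)&(D[...,1]<.16)&(abs(D[...,2])<.035); q=D[m]
    print(m.sum())
    for a,b in ((.02,.04),(.04,.06),(.06,.08),(.08,.095),(.095,.12),(.12,.15),(.15,.16)):
        k=q[(q[:,1]>=a)&(q[:,1]<b)]
        if len(k): print(a,len(k),np.round(np.median(k,0),4), np.round(k[:,2].max(),4))
    if len(q): print("ymax",q[:,1].max())
```

```text
t 19.35 grasp [ 0.6093 -0.3141  0.1703] x [-0.     0.002 -1.   ] z [ 0.998 -0.056 -0.001] F [-0.1  0.3 -0.4] w 17.7
scene probe_center [(array([-0.1788,  0.4528, -0.1659]), 0.61), (array([ 0.0023,  0.0375, -0.0019]), 0.6), (array([ 0.0449,  0.337 , -0.1642]), 0.44)]
scene probe_tail [(array([-0.1551,  0.4403, -0.1628]), 0.71), (array([-0.0043, -0.0004, -0.0046]), 0.49), (array([ 0.0525,  0.3627, -0.1614]), 0.44)]
237
0.02 49 [-0.003   0.0307 -0.001 ] 0.0092
0.04 47 [-0.0017  0.0493 -0.0015] 0.0049
0.06 57 [-0.0007  0.0699 -0.0048] 0.0035
0.08 41 [ 0.0017  0.0889 -0.0088] -0.0011
0.095 21 [ 0.0069  0.1022 -0.0146] -0.0052
0.12 22 [ 0.008   0.1338 -0.0183] -0.0139
ymax 0.14954703428905092
top probe_center [(array([ 0.042 ,  0.3427, -0.1664]), 0.65), (array([-0.0006,  0.0365, -0.0033]), 0.6), (array([-0.1796,  0.4531, -0.1657]), 0.58)]
top probe_tail [(array([ 0.0035,  0.0038, -0.0028]), 0.69), (array([ 0.0469,  0.3659, -0.159 ]), 0.62), (array([-0.1565,  0.4408, -0.164 ]), 0.55)]
182
0.02 33 [0.0037 0.0324 0.0063] 0.0108
0.04 42 [0.0026 0.05   0.0043] 0.0102
0.06 40 [0.0037 0.0706 0.0019] 0.0072
0.08 31 [ 0.0051  0.088  -0.0018] 0.0031
0.095 18 [ 0.0055  0.1049 -0.0114] -0.0052
0.12 16 [ 0.0081  0.1366 -0.0139] -0.0094
0.15 2 [ 0.0099  0.1505 -0.0148] -0.0142
ymax 0.15066397387672475
```

View pics/s7.png

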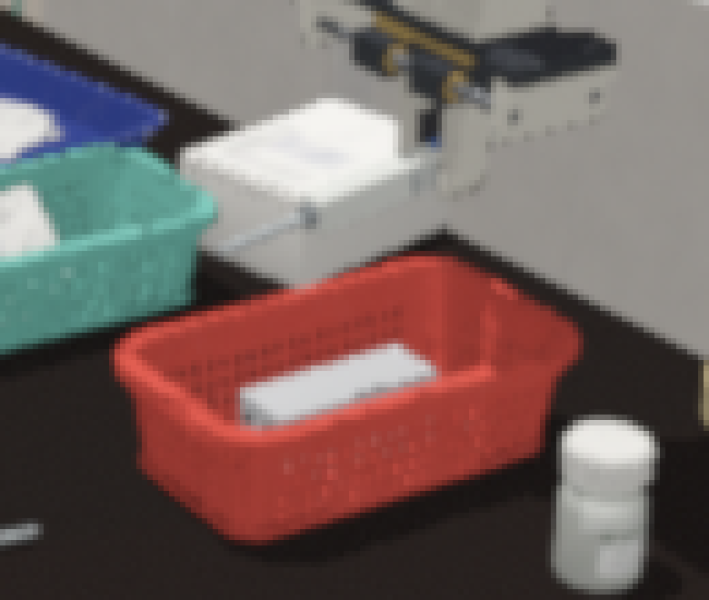

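Request:
arm_command(motion=[[15,0.8,-14,0.5,0,0,4.2],[15,0.8,-15,0.5,0,0,4.3],[15,0,0,0,0,0,0],[15,0,0,0,0,0,0]])

```text
clock: 20.15
position: [0.6089, -0.3429, 0.3271]
ee_rot: [0.16, 1.563, 0.073]
force: [0.3, 1.0, -0.4]
width: 0.193
```

Run:
```python
from h import *
gp(); s=arm.observe(); G=s["position"]+.159*R.from_rotvec(s["ee_rot"]).as_matrix()[:,0]
for c in ("scene","top"):
  for rep in range(2):
    g=get_image(c); P=cloud(g)
    print(c,"c",[(np.round(np.array(d["point"])-G,4),round(d["p"],2)) for d in pinpoint(c,"probe_center") if np.linalg.norm(d["point"]-G)<.07])
    D=P-G
    m=(abs(D[...,0])<.02)&(D[...,1]>.02)&(D[...,1]<.16)&(abs(D[...,2])<.03); q=D[m]
    h=q[(q[:,1]>.025)&(q[:,1]<.088)]; t=q[q[:,1]>.098]
    print("slope h",np.round(np.polyfit(h[:,1],h[:,2],1),4),np.round(np.polyfit(h[:,1],h[:,0],1),4),"stem",np.round(np.polyfit(t[:,1],t[:,2],1),4),np.round(np.median(t,0),4),"ymax",round(q[:,1].max(),4))
```

```text
t 20.15 grasp [ 0.6102 -0.3194  0.1699] x [ 0.008  0.148 -0.989] z [ 0.998 -0.056  0.   ] F [ 0.3  1.  -0.4] w 17.7
scene c [(array([-0.0014,  0.0371,  0.0025]), 0.8)]
slope h [0.0082 0.0017] [ 0.0586 -0.0043] stem [-0.0073  0.0018] [0.0081 0.1237 0.0008] ymax 0.1513
scene c [(array([-0.0003,  0.0394,  0.0021]), 0.65)]
slope h [0.0366 0.0007] [ 0.0427 -0.003 ] stem [-0.0263  0.005 ] [0.0072 0.1217 0.0014] ymax 0.1523
top c [(array([0.001 , 0.0357, 0.0018]), 0.46)]
slope h [0.0361 0.0069] [ 0.0683 -0.0007] stem [-0.0612  0.0116] [0.0074 0.1235 0.0044] ymax 0.1488
top c [(array([-0.0005,  0.0329,  0.0017]), 0.58)]
slope h [0.0234 0.0078] [ 0.0714 -0.001 ] stem [-0.0017  0.0033] [0.0074 0.1245 0.0038] ymax 0.149
```

Request:
arm_command(motion=[[15,29.6,-4.9,0.5,0,0,0],[15,29.6,-4.9,0,0,0,0],[15,19.8,-3.4,0,0,0,0],[15,13.8,-2.4,0,0,0,0],[15,0,0,0,0,0,0]])

```text
clock: 21.18
position: [0.6089, -0.3454, 0.232]
ee_rot: [0.162, 1.564, 0.073]
force: [0.5, -0.1, 1.4]
width: 0.194
```

Run:
```python
from h import *
gp()
for c in ("scene","top"):
    g=get_image(c)
    if c=="top": cv2.imwrite("pics/s8.png",cv2.resize(g["frame"][170:240,340:440,::-1],(800,560),interpolation=3))
    print(c,"c",[(np.round(np.array(d["point"]),4),round(d["p"],2)) for d in pinpoint(c,"probe_center")][:3])
    print(c,"b",[(np.round(np.array(d["point"]),4),round(d["p"],2)) for d in pinpoint(c,"block_center")][:1])
```

```text
t 21.18 grasp [ 0.61   -0.3217  0.0748] x [ 0.007  0.149 -0.989] z [ 0.998 -0.057 -0.001] F [ 0.5 -0.1  1.4] w 17.9
scene c [(array([ 0.6083, -0.2857,  0.0774]), 0.8), (array([0.4291, 0.141 , 0.0027]), 0.57), (array([0.6541, 0.0223, 0.0039]), 0.52)]
scene b [(array([ 0.6161, -0.254 ,  0.026 ]), 0.6)]
top c [(array([ 0.6117, -0.2902,  0.0791]), 0.72), (array([0.4308, 0.1394, 0.0085]), 0.66), (array([0.6492, 0.0249, 0.0057]), 0.58)]
top b [(array([ 0.615 , -0.2516,  0.0246]), 0.74)]
```

View pics/s8.png

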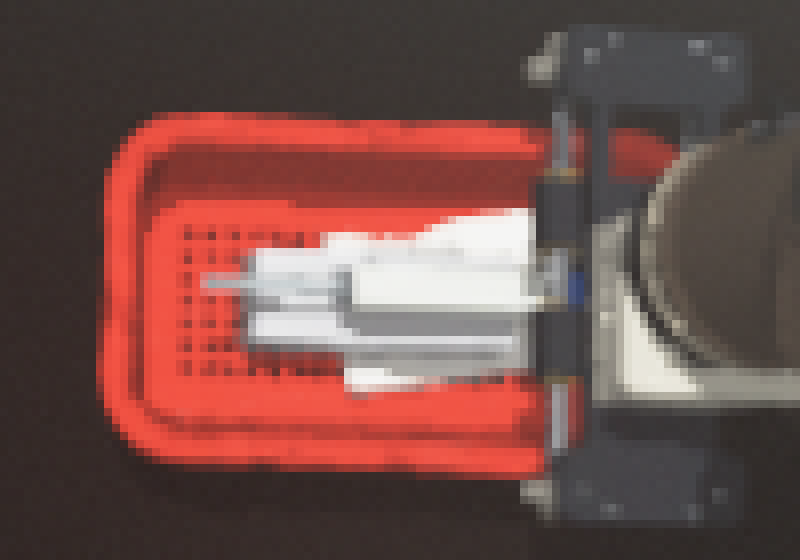

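Request:
arm_command(motion=[[15,5,0.2,0.5,0,0,0],[15,5,-0.3,0,0,0,0],[15,2,-0.3,0,0,0,0],[15,0,0,0,0,0,0]])

```text
clock: 21.98
position: [0.6095, -0.3444, 0.2206]
ee_rot: [0.161, 1.563, 0.072]
force: [0.2, -2.7, -0.9]
width: 0.193
```

Request:
arm_command(motion=[[15,1,-0.1,0,0,0,0],[15,0,0,0,0,0,0],[15,1,-0.2,0,0,0,0],[15,0,0,0,0,0,0]])

```text
clock: 22.48
position: [0.6097, -0.3443, 0.219]
ee_rot: [0.161, 1.563, 0.072]
force: [-0.2, -2.9, 0.9]
width: 0.192
```

Request:
arm_command(motion=[[15,0,-1.5,0,0,0,0],[15,0,0,0,0,0,0]])

```text
clock: 22.72
position: [0.6096, -0.3451, 0.2184]
ee_rot: [0.162, 1.563, 0.074]
force: [-0.4, -1.1, -0.7]
width: 0.192
```

Request:
arm_command(motion=[[15,1,-0.2,0,0,0,0],[15,0,0,0,0,0,0]])

```text
clock: 22.98
position: [0.6096, -0.3452, 0.2183]
ee_rot: [0.162, 1.563, 0.074]
force: [-3.1, 0.9, 5.7]
width: 0.196
```

Request:
arm_command(motion=[[15,1,-0.2,0,0,0,0],[15,0,0,0,0,0,0]])

```text
clock: 23.22
position: [0.6096, -0.3452, 0.2182]
ee_rot: [0.162, 1.563, 0.074]
force: [-5.4, 0.2, 13.2]
width: 0.191
```

Run:
```python
from h import *
gp()
for c in ("scene","top"):
    get_image(c)
    for t in ("probe_center","block_center"): print(c,t,[(np.round(np.array(d["point"]),4),round(d["p"],2)) for d in pinpoint(c,t)][:2])
```

```text
t 23.23 grasp [ 0.611  -0.3215  0.061 ] x [ 0.008  0.149 -0.989] z [ 0.998 -0.056  0.   ] F [-5.4  0.2 13.2] w 17.5
scene probe_center [(array([ 0.6101, -0.2862,  0.0626]), 0.79), (array([0.6516, 0.0208, 0.0041]), 0.73)]
scene block_center [(array([ 0.6159, -0.2532,  0.0268]), 0.54), (array([0.7902, 0.0244, 0.0029]), 0.28)]
top probe_center [(array([0.4303, 0.1414, 0.0066]), 0.68), (array([0.6497, 0.028 , 0.0076]), 0.54)]
top block_center [(array([ 0.6149, -0.2517,  0.0275]), 0.49), (array([0.6188, 0.2379, 0.2867]), 0.25)]
```

Request:
arm_command(motion=[[15,-1.2,0.2,0,0,0,0],[15,0,0,0,0,0,0],[30,0,0,0,0,0,0],[45,0,0,0,0,0,0],[45,0,0,0,0,0,0]])

```text
clock: 24.15
position: [0.6096, -0.3456, 0.2175]
ee_rot: [0.162, 1.563, 0.073]
force: [0.4, 0.3, -0.1]
width: 0.459
```

Request:
arm_command(motion=[[45,0,0,0,0,0,0],[45,0,0,0,0,0,0],[45,0,0,0,0,0,0]])

```text
clock: 24.52
position: [0.6096, -0.3456, 0.2178]
ee_rot: [0.161, 1.563, 0.073]
force: [-0.3, -0.2, 0.5]
width: 0.487
```

Released with no residual force; retreat straight up (slightly −y), then check.

Request:
arm_command(motion=[[45,-15,1.5,0,0,0,0],[45,-30,3,0,0,0,0],[45,-50,6,0,0,0,0],[45,-50,6,0,0,0,0],[45,-40,-30,-20,0,0,0]])

```text
clock: 25.15
position: [0.5894, -0.382, 0.4032]
ee_rot: [0.157, 1.558, 0.079]
force: [1.2, -0.4, -0.2]
width: 0.488
```

Request:
arm_command(motion=[[45,0,-50,-30,0,0,0],[45,0,-50,-30,0,0,0],[45,0,0,0,0,0,0]])

```text
clock: 25.52
position: [0.5169, -0.4863, 0.3842]
ee_rot: [0.166, 1.565, 0.063]
force: [0.4, 0.6, 0.3]
width: 0.489
```

Run:
```python
from h import *
gp()
o=np.zeros((600,800,3),'uint8')
for i,c in enumerate(("scene","top")):
    g=get_image(c); P=cloud(g)
    f=g["frame"][:,:,::-1]
    if i==0: o[:300,:400]=cv2.resize(f[195:285,310:430],(400,300),interpolation=3); o[300:,:480]=cv2.resize(f,(480,300))
    else: o[:300,400:]=cv2.resize(f[170:245,340:440],(400,300),interpolation=3)
    for t in ("probe_center","block_center","basket","probe_case","cup","jar","bottle"): print(c,t,[(np.round(np.array(d["point"]),4),round(d["p"],2)) for d in pinpoint(c,t)][:3])
    m=(abs(P[...,0]-.611)<.014)&(P[...,1]<-.235)&(P[...,1]>-.335)&(P[...,2]>.0605)&(P[...,2]<.09); q=P[m]
    print(len(q),np.round(np.polyfit(q[:,1],q[:,2],1),3),np.round(np.median(q,0),4),np.round([q[:,1].min(),q[:,1].max()],3))
cv2.imwrite("pics/s9.png",o)
```

```text
t 25.52 grasp [ 0.518  -0.4633  0.2269] x [ 0.007  0.145 -0.989] z [ 0.998 -0.066 -0.003] F [0.4 0.6 0.3] w 44.9
scene probe_center [(array([ 0.6114, -0.286 ,  0.065 ]), 0.75), (array([0.4308, 0.142 , 0.0044]), 0.75), (array([0.4271, 0.3177, 0.0028]), 0.53)]
scene block_center [(array([ 0.614 , -0.2523,  0.0279]), 0.44)]
scene basket [(array([ 0.6115, -0.2553, -0.0009]), 0.96)]
scene probe_case [(array([ 6.34e-01,  2.36e-01, -5.00e-04]), 0.63)]
scene cup [(array([0.4271, 0.3151, 0.0014]), 0.65)]
scene jar [(array([ 0.4406, -0.2847, -0.0021]), 0.71), (array([0.6027, 0.2396, 0.0703]), 0.5), (array([ 7.917e-01,  2.760e-02, -3.000e-04]), 0.39)]
scene bottle [(array([0.7916, 0.0298, 0.0017]), 0.58), (array([0.62  , 0.2367, 0.2949]), 0.22)]
144 [0.005 0.069] [ 0.6095 -0.2848  0.0688] [-0.334 -0.235]
top probe_center [(array([ 0.6117, -0.2837,  0.0633]), 0.5), (array([0.6502, 0.0234, 0.0056]), 0.45), (array([ 0.6158, -0.3209,  0.0595]), 0.45)]
top block_center [(array([ 0.6129, -0.2502,  0.0274]), 0.73)]
top basket [(array([ 0.6117, -0.2551,  0.0021]), 0.62)]
top probe_case [(array([ 0.639 ,  0.2381, -0.001 ]), 0.8), (array([ 0.6134, -0.2517,  0.0276]), 0.63)]
top cup [(array([ 4.245e-01,  3.165e-01, -3.000e-04]), 0.63)]
top jar [(array([ 0.4413, -0.2819,  0.0018]), 0.64), (array([0.6149, 0.236 , 0.2889]), 0.25)]
top bottle [(array([ 0.7905,  0.0253, -0.0046]), 0.85)]
172 [-0.002  0.07 ] [ 0.6134 -0.2882  0.0712] [-0.335 -0.236]
```

View pics/s9.png

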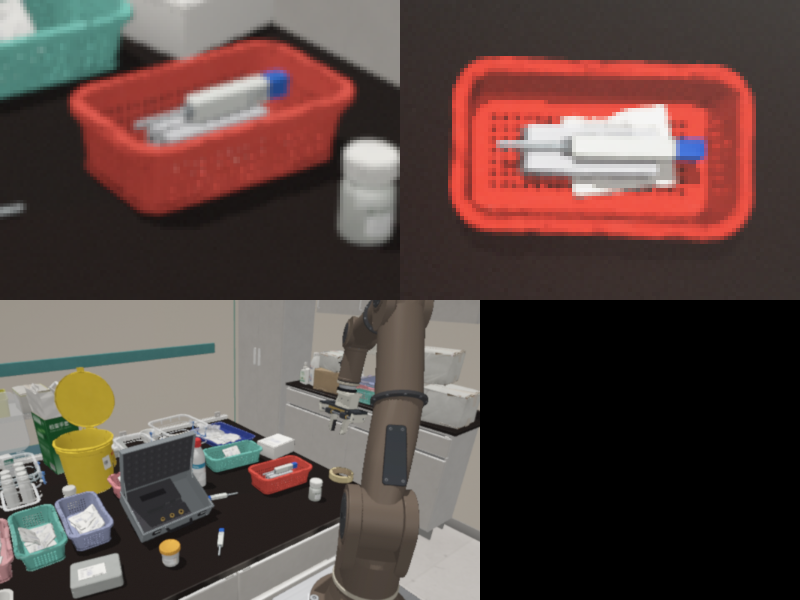

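```bash
python3 -c "
from h import *
print(arm.sign_off())"
```

```text
the job is handed in; nothing more can be done
None
```

The calibration send-out is packed and I handed the job in at about 25.6 s of the 62 s. The block stands on the basket floor, and the probe lies level on top of it with the gripper clear.

- **Block:** it slipped about 24 mm down in the fingers because I lifted before they had fully closed. I measured this before setting it down, and it still ended up flat near the middle of the basket (top at 48–49 mm).
- **Probe removal:** I gripped the tail square to the foam face, rocked it up about 13°, then lifted it out along the face normal. The probe turned about 8° nose-down in the fingers, so I levelled it before placing it.
- **Probe placement:** while lowering, a fingertip lightly touched the end of the block (about 3 N), so I backed off 1.5 mm. The wrist force was about 13 N when the probe touched down.

Last checks from both cameras:

| Check | Measured | Limit |
|---|---|---|
| Probe tilt from level | about 0.005 rad | 0.14 rad |
| Probe height above block centre | about 34 mm | 28–39 mm |
| Probe offset across the block | about 0–3 mm | 20 mm |
| Probe offset along the block, toward its tail | about 34–37 mm | 45 mm |

- **Offset along the block:** it is more than the suggested 10–25 mm. I chose it so the fingertips would clear the end of the block.
- **Bystanders:** the case, cup, jar and bottle are unmoved within the few millimetres the cameras can resolve. No check failed, and the two cameras agreed to within about 4 mm.

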